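# Lower the saw's guard and press the green start button

## Task

Start the bench saw safely, working with the fingertips only and lifting nothing: push the raised clear blade guard (the one with the orange tab) fully down, and only then press the green start button lightly all the way in, let it spring back and withdraw. Do not touch the blade or the boxes with the red and yellow buttons, and leave the button boxes and everything else on the bench where it is.

Things in the scene. Friction and masses are not known exactly. Their poses are not given: they have to be found in the camera images.
- guard (a joint): hinge angle of the saw's clear blade guard in rad: 0 = fully down over the blade (against its stop), larger = raised, starts raised at 0.45 to 0.8. Stiff hinge: it stays where it is left; about 1.5 N on the tab moves it
- guard_hinge (a point): point on the guard's hinge axis, mid-width, 162 mm above the bench. Its x axis points from the tab to the hinge, tilting down towards the hinge as the guard is raised; its y axis is the hinge axis, always level
- guard_tab (a point): centre of the upper face of the orange tab at the guard's free end, where it is pushed. The tab is 44 mm (along the guard) x 46 mm x 6 mm; this point lies 148 mm from the hinge (x = -0.148) and 8 mm above it (z = +0.008) in the hinge point's frame. With the guard down it is 170 mm above the bench and the guard is level
- saw: bench saw, fixed: black top 240 x 280 mm, 130 mm above the bench. Origin on the bench under its centre, z up, x from tab to hinge. Hinge at x = +0.080, guard towards -x. A clamped black tube lies along y at x = -0.050, from y = -0.10 to +0.24, 145 mm above the bench at its top; its clamps at y = -0.075 and +0.075 reach 162 mm
- blade: saw blade, steel disc of radius 42 mm in the saw's x-z plane, standing 26 mm out of the saw's top under the guard. Origin at its centre, at x = +0.005, y = 0 of the saw, 114 mm above the bench
- green_box: the saw's START push-button box, loose on the bench: grey, 70 x 70 x 48 mm, 0.6 kg, rubber feet, a round green button on top. Origin: centre of its underside, z up.
- green_button (a joint): travel of the green button in m: 0 released, 0.006 fully down (vertical, straight down). Spring-loaded: about 1 N to start it, 4 N fully down; it springs back when let go; over 35 N damages it
- green_top (a point): centre of the top face of the green button, a cap 32 mm across; 64 mm above the bench when released, in the middle of its box; the black bezel round it (44 mm across) is 53 mm above the bench
- red_box: the saw's STOP push-button box, loose on the bench: grey, 70 x 70 x 48 mm, 0.6 kg, rubber feet, a round red button on top. Origin: centre of its underside, z up.
- red_button (a joint): travel of the red button in m: 0 released, 0.006 fully down (vertical, straight down). Spring-loaded: about 1 N to start it, 4 N fully down; it springs back when let go; over 35 N damages it
- red_top (a point): centre of the top face of the red button, a cap 32 mm across; 64 mm above the bench when released, in the middle of its box; the black bezel round it (44 mm across) is 53 mm above the bench
- yellow_box: the work lamp's push-button box, loose on the bench: grey, 70 x 70 x 48 mm, 0.6 kg, rubber feet, a round yellow button on top. Origin: centre of its underside, z up.
- yellow_button (a joint): travel of the yellow button in m: 0 released, 0.006 fully down (vertical, straight down). Spring-loaded: about 1 N to start it, 4 N fully down; it springs back when let go; over 35 N damages it
- yellow_top (a point): centre of the top face of the yellow button, a cap 32 mm across; 64 mm above the bench when released, in the middle of its box; the black bezel round it (44 mm across) is 53 mm above the bench
- glue: loose glue bottle, 48 mm across, 120 mm tall. Origin: centre of its underside
- tape: loose blue roll of tape lying flat, 90 mm across, 25 mm high. Origin: centre of its underside
- offcut: loose black tube offcut lying along its x axis, 14 mm across, 160 mm long. Origin: under its middle
- driver: loose screwdriver lying along its x axis, about 200 mm long, 26 mm high. Origin: on the bench under its middle
- endcaps: loose grey bowl, 70 mm across, 50 mm high. Origin: centre of its underside
Mind the look-alikes: they are no part of the job. What is shaped like the red_box but blue is not meant.

How it is judged:
On the way, in this order (a step that is already met when the one before it is completed fails the run):
1. the guard is pushed fully down (value of joint guard below 0.05 rad), for 0.2 s.
2. the green button is pressed in, with the guard down (value of joint green_button above 0.0045 m and value of joint guard below 0.06 rad and contact force between the fingers and green_box above 0.5 N), for 0.1 s.
At the end, for the whole second after the job is handed in: The guard is down (within 0.06 rad of its stop), all three buttons are released (within 1.5 mm), and the three boxes and the other loose things stand at rest within 20 mm of where they were, the boxes upright (within 0.1 rad) (value of joint guard below 0.06 rad and value of joint each of green_button, red_button, yellow_button below 0.0015 m and distance of each of green_box, red_box, yellow_box, glue, tape, offcut, driver, endcaps from where it was at the start of the episode below 0.02 m and angle between each of green_box, red_box, yellow_box's own z axis and vertical below 0.1 rad and linear speed of each of green_box, red_box, yellow_box below 0.02 m/s); the robot touches nothing.
It fails at once if the green button is pressed while the guard is still up (value of joint green_button above 0.003 m and value of joint guard above 0.1 rad).
It fails at once if the robot touches or presses the red or the yellow button or its box (value of joint any of red_button, yellow_button above 0.002 m or contact force between any of the arm, the fingers and red_box above 0.5 N or contact force between any of the arm, the fingers and yellow_box above 0.5 N).
It fails at once if a button box is lifted, tipped or shoved more than 20 mm, or a thing lying on the bench is moved more than 20 mm, or the guard is lifted above 0.9 rad (height (world z) of any of green_box, red_box, yellow_box above 0.01 m or angle between any of green_box, red_box, yellow_box's own z axis and vertical above 0.2 rad or distance of any of green_box, red_box, yellow_box, glue, tape, offcut, driver, endcaps from where it was at the start of the episode above 0.02 m or value of joint guard above 0.9 rad).
It fails at once if the robot touches the blade (contact force between any of the arm, the fingers and blade above 0.5 N).
It fails at once if the robot presses the green button or its box with more than 35 N (contact force between any of the arm, the fingers and green_box above 35 N).
It also fails if it takes over 48 s, if anything falls off the work surface, if the arm or the gripper's body presses on something with over 40 N, if the wrist force passes 120 N, or if a joint passes its speed limit or range.

## Robot

A 6-joint arm with a two-finger parallel gripper is mounted at the origin on the work surface. World frame = base frame: x ahead of the robot, y to its left, z up, the work surface at z = 0. Lengths are in m, angles in rad, forces in N, time in s.
With the tool pointing down it reaches from about 0.4 to 0.825 m from the base axis. Payload 7 kg.
Tool frame: the origin (TCP) lies on the centre line of the jaws, within the pads' length; the fingertips stand 22 mm ahead of it and the grasp point (between the pads) lies 3 mm ahead of it; z points along the fingers, y is the line along which they close (so a half turn about z gives the same grasp; the last joint's range is limited). The gripper opens to 88 mm and grips with 3 to 60 N. Pads are 19 mm wide; open, the fingers measure 130 mm over their backs; the gripper's body (78 mm by 193 mm) begins 47 mm behind the grasp point.
Start: joints at [1.494, 0.359, 0.012, 0, -1.224, -0.288], TCP at [0.241, 0.631, 0.226] pointing down, gripper open.
Joint ranges: [-3.07, 3.07], [-1.43, 2.12], [-1.02, 1.25], [-3.03, 1.67], [-3.05, -0], [-3.03, 3.03]. Speed limits (rad/s): [2.39, 2.39, 3.01, 3.14, 3.14, 3.14].

## Interface

Orientations are given as [roll, pitch, yaw] about the fixed x, y, z axes, in that order (R = Rz(yaw) Ry(pitch) Rx(roll)).
In Python, from station import arm gives the robot as it stands.
- The arm moves only by the tool arm_command, never from a script. Its argument "series" is one flat list of numbers, 7 for each row, row after row: the turn, a rotation vector about the tool's x, y, z each as a share of 90 degrees, from -1 to 1, then the shift along the tool's x, y, z each as a share of 0.1 m, from -1 to 1, then the opening, from 0 (shut) to 1 (fully open). A call has 1 to 8 rows; each row is the pose to reach, as a shift and turn from the pose commanded when the call began, along the tool's axes at that moment; what a row does not reach only later rows make up. A row lasts 1/8 s, in which the tool goes at most 62.5 mm and 10.7 degrees, less where a joint would pass 70% of its speed; a pose out of reach is approached as far as the arm can. A call with a number of a shift or a turn outside -1 to 1 is refused whole. A call with a gripper value outside its range is refused whole. The fingers move at their own pace and stop on an object; "force" is the grip in N (left out, the last holds). Time passes only in rows, so rows that repeat a pose let the fingers close. It gives the time, the measured TCP pose, the force, the opening and the grip force at its end, in the units of the state.
- arm.get_state(): the state, without advancing time (a new reading comes with each control period).
- arm.grab_frame(name): name is "scene" or "side" or "wrist"; returns the picture (420x560x3 uint8, blue, green, red); there is no depth.
- arm.camera_model(name): a dict with "fovy" (degrees; the focal length in pixels is half the picture's height over the tangent of half this angle, whatever the lens; pixels are square), "cx", "cy" (the principal point, pixels), "pose" (4x4, takes a point from camera to world coordinates). Camera axes: x right, y down, z forward; pixel columns grow to the right and rows downward; lengths in m; the calibration is good to about 2 mm. A picture is of the moment at which its call begins: read the wrist's pose just before it. camera_model takes no time and is no camera call; for the wrist camera it gives the pose at the moment of the call.
- arm.job_done(): hands the job in; it is judged then, once.
The state is a dict: "t": time; "q": joint angles; "qd": joint speeds; "joint_efforts": joint torques, N m; "eef_pos": TCP position; "ee_rot": TCP orientation; "force": force on the tool from outside, world axes, zero at the start; "moment": the same for the moment, N m; "width": finger opening in m; "gripper_force": force on a finger pad.
Only numpy, scipy, OpenCV 4.12 (cv2) and the standard library are available. Lean on these libraries where they do the work, as an engineer would, in place of code of your own. Each camera call takes 0.05 s, during which the arm holds its last target. There are 200 camera calls.

## Working session

There is one attempt and no reset: what is moved stays moved. The work goes in short steps, Python scripts to look and compute and a tool call to move; the robot and the scene stay as the last step left them, time stands still between calls to the robot, and variables do not carry over. Pictures are saved under pics/ and viewed, at most 10 in all, crops included, and the job is handed in when it is done.

Besides the shell and the picture viewer there is one more tool, called after ">>>" by a JSON object that holds its "method" and its "body", one argument or row to a line. arm_command: Moves the arm, as the interface text tells. Its arguments: {"type":"object","properties":{"series":{"type":"array"},"force":{"type":"number"}},"required":["series"]}

```bash
mkdir -p pics; cat > h.py <<'E'
import numpy as np, cv2
from station import arm
def P(name):
    m=arm.camera_model(name); f=210/np.tan(np.radians(m['fovy'])/2); return m,f
def ray(m,u,v):
    f=210/np.tan(np.radians(m['fovy'])/2); T=np.array(m['pose'])
    d=T[:3,:3]@np.array([(u-m['cx'])/f,(v-m['cy'])/f,1]); return T[:3,3],d
def onz(m,u,v,z):
    o,d=ray(m,u,v); return o+d*(z-o[2])/d[2]
def proj(m,p):
    f=210/np.tan(np.radians(m['fovy'])/2); T=np.array(m['pose'])
    c=T[:3,:3].T@(np.array(p)-T[:3,3]); return np.array([m['cx']+f*c[0]/c[2],m['cy']+f*c[1]/c[2]])
def tri(obs):
    A=np.zeros((3,3));b=np.zeros(3)
    for m,u,v in obs:
        o,d=ray(m,u,v); d=d/np.linalg.norm(d); M=np.eye(3)-np.outer(d,d); A+=M;b+=M@o
    return np.linalg.solve(A,b)
E
python3 - <<'E'
from h import *
print(arm.get_state())
for n in("scene","side","wrist"):
    m=arm.camera_model(n);print(n,m)
    cv2.imwrite(f'pics/{n}0.png',cv2.resize(arm.grab_frame(n),(784,588),interpolation=cv2.INTER_CUBIC))
E
```

```text
{'t': 0.0, 'q': array([ 1.49408935e+00,  3.59408105e-01,  1.10753472e-02, -3.42937322e-04,
       -1.22413797e+00, -2.88118219e-01]), 'qd': array([ 0.00055402,  0.00037115,  0.00153094,  0.002219  ,  0.00057305,
       -0.00067493]), 'joint_efforts': array([-6.50894999e-04, -5.82721961e+01,  2.93045551e+01,  6.99691460e+00,
        6.80463592e-03, -1.75280138e-04]), 'eef_pos': array([0.24067188, 0.63010647, 0.22541746]), 'ee_rot': array([ 3.13989566e+00, -1.66728770e-04, -3.64941843e-01]), 'force': array([ 0.04658917, -0.22529867, -0.35275176]), 'moment': array([0.00409764, 0.02430129, 0.05491156]), 'gripper_force': 0.0, 'width': 0.08729344463588709}
scene {'fovy': 48.70026362484375, 'cx': 280.20643068706096, 'cy': 212.92399417658748, 'pose': array([[ 0.74925337,  0.5434422 , -0.37853661,  0.91592511],
       [ 0.66227231, -0.61811212,  0.42347702, -0.53259027],
       [-0.00384278, -0.5679859 , -0.82302931,  1.05542966],
       [ 0.        ,  0.        ,  0.        ,  1.        ]])}
side {'fovy': 50.99118934231112, 'cx': 274.21733202393204, 'cy': 211.28621792548438, 'pose': array([[ 0.98302197, -0.14198292,  0.11622676,  0.35455763],
       [-0.18348432, -0.75669188,  0.62749574, -0.67849709],
       [-0.00114583, -0.63816788, -0.76989638,  0.87561561],
       [ 0.        ,  0.        ,  0.        ,  1.        ]])}
wrist {'fovy': 70.25457689028312, 'cx': 277.72214601413236, 'cy': 206.84110245796174, 'pose': array([[-0.35714091, -0.89157107, -0.27848052,  0.31641006],
       [-0.93404888,  0.3414559 ,  0.10469267,  0.60158466],
       [ 0.00174786,  0.29750445, -0.95471883,  0.3839712 ],
       [ 0.        ,  0.        ,  0.        ,  1.        ]])}
```

View pics/scene0.png

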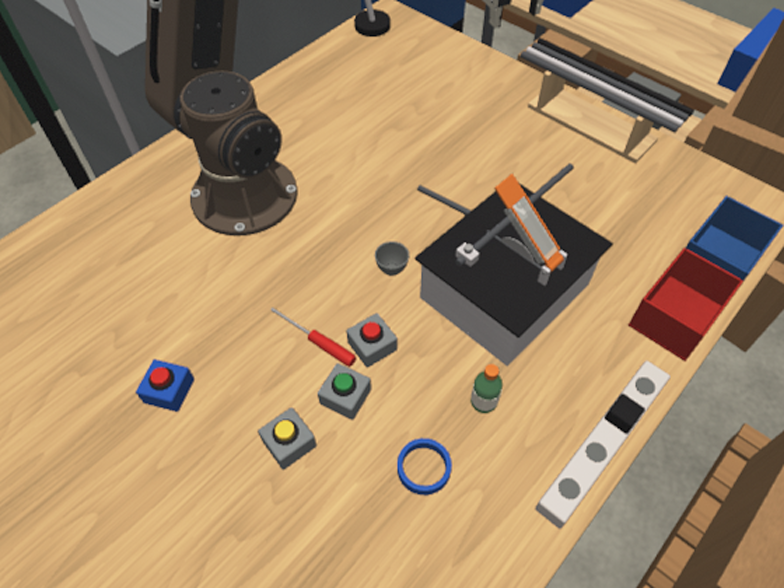

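View pics/side0.png

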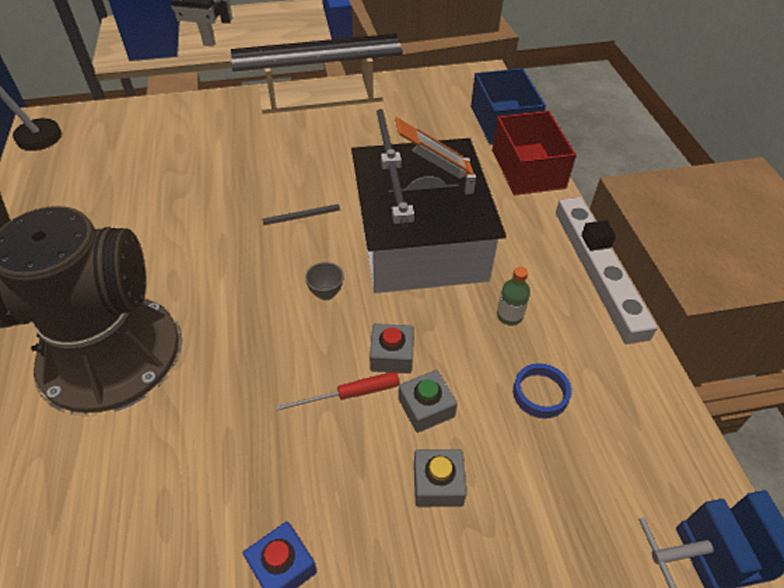

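The scene view (784 px wide) shows the green button at (344,383), with red at (371,331), yellow at (285,431) and the blue look-alike box with a red button at (160,378). The guard's orange tab is at (511,192). Orange is also visible at its hinge end, (553,260).
In the side view, green is at (428,390), red (392,337), yellow (441,468), the blue look-alike (277,553) and the tab around (405,130). I choose the green one on the grey box and the raised tab, and check both in close crops.

```bash
python3 - <<'E'
from h import *
for n,(a,b) in {"scene":((330,110),(210,220)),"side":((250,70),(270,220))}.items():
    im=arm.grab_frame(n)
    out=[cv2.resize(im[y:y+h,x:x+w],(w*k,h*k),interpolation=cv2.INTER_CUBIC) for (x,y),w,h,k in ((a,100,120,4),(b,100,120,4))]
    cv2.imwrite(f'pics/{n}1.png',np.hstack(out))
    m=arm.camera_model(n); print(n,proj(m,[.24,.63,.226]))
    hsv=cv2.cvtColor(im,cv2.COLOR_BGR2HSV)
    for c,lo,hi in (("green",(55,120,50),(80,255,255)),("yellow",(22,150,120),(32,255,255)),("orange",(5,190,120),(14,255,255))):
        k,l,s,ce=cv2.connectedComponentsWithStats(cv2.inRange(hsv,lo,hi))
        print(c,[(s[i].tolist(),ce[i].round(1).tolist()) for i in range(1,k) if s[i,4]>25])
E
```

```text
scene [366.69612389  13.53584494]
green [([239, 267, 13, 13, 136], [244.9, 272.8])]
yellow [([196, 300, 14, 14, 151], [202.8, 306.5])]
orange [([354, 125, 23, 24, 258], [364.1, 136.5]), ([388, 181, 14, 12, 82], [395.1, 186.3])]
side [155.71558271  22.97334224]
green [([299, 272, 14, 8, 29], [304.3, 274.1])]
yellow [([307, 326, 16, 15, 193], [314.5, 333.2])]
orange [([283, 84, 18, 19, 91], [290.3, 92.9]), ([332, 115, 6, 9, 28], [334.5, 118.9]), ([367, 191, 9, 6, 28], [371.4, 192.9])]
```

View pics/scene1.png

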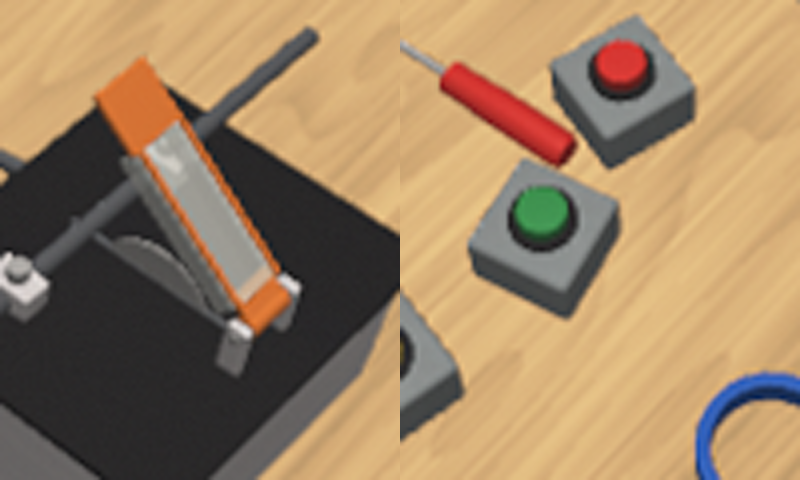

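View pics/side1.png

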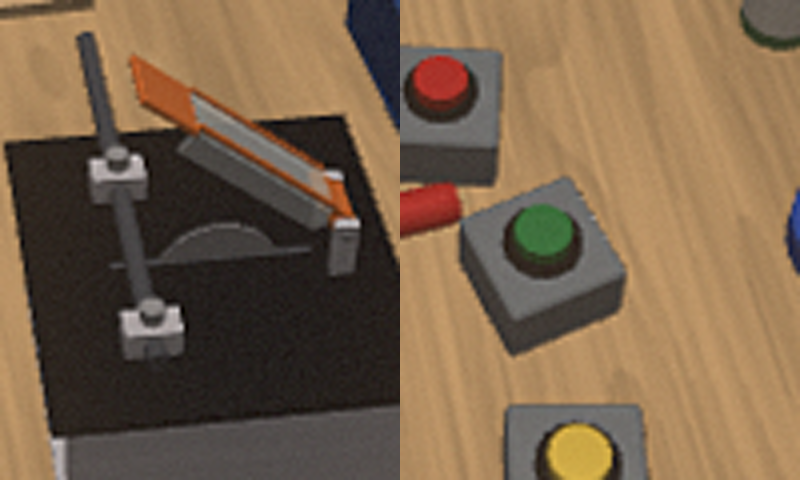

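Both crops confirm the choice. The green cap on the grey box is centred at scene crop (542,210) and side crop (545,232). The tab corners are clear in both. In the scene crop they are (96,98), (145,58), (183,121) and (143,150). In the side crop the same corners are (143,100), (133,55), (197,93) and (190,133).

```bash
python3 - <<'E'
from h import *
S=arm.camera_model("scene");D=arm.camera_model("side")
cs=lambda x,y:(S,330+x/4-.4,110+y/4-.4); cd=lambda x,y:(D,250+x/4-.4,70+y/4-.4)
pts=[("fm",(96,98),(143,100)),("fp",(145,58),(133,55)),("ip",(183,121),(197,93)),("im",(143,150),(190,133))]
R={}
for n,a,b in pts:
    R[n]=p=tri([cs(*a),cd(*b)]); print(n,p.round(4),(proj(S,p)-cs(*a)[1:]).round(1),(proj(D,p)-cd(*b)[1:]).round(1))
c=sum(R.values())/4; y=(R['fp']+R['ip']-R['fm']-R['im']); xx=(R['ip']+R['im']-R['fp']-R['fm'])/2
print("tab",c.round(4),"y",np.degrees(np.arctan2(y[1],y[0])),"x",xx.round(4),np.linalg.norm(xx),np.degrees(np.arctan2(xx[1],xx[0])),"tilt",np.arctan2(-xx[2],np.hypot(*xx[:2])))
g=tri([(S,245.1,272.1),(D,305.9,277.6)]);print("green",g.round(4))
z=.13
f=lambda m,L:[onz(m,u/1.4-.3,v/1.4-.3,z) for u,v in L]
A=f(D,[(353,149),(468,139),(504,237),(368,245)]);B=f(S,[(416,258),(612,243),(517,333)])
print(np.round(A,3),np.round(B,3)); 
print("red",onz(S,371/1.4,331/1.4,.064),onz(D,392/1.4,337/1.4,.064))
E
```

```text
fm [0.5349 0.1522 0.2693] [ 0.  -0.1] [0.  0.1]
fp [0.5378 0.1968 0.2696] [-0.   0.1] [-0.1 -0.1]
ip [0.5748 0.1891 0.2455] [-0.1  0.9] [-0.4 -0.8]
im [0.5657 0.164  0.2353] [-0.1  0.6] [-0.3 -0.5]
tab [0.5533 0.1755 0.2549] y 80.26467002649436 x [ 0.0339  0.0021 -0.0291] 0.04474547967499573 3.4843164741066275 tilt 0.7076082618639156
green [ 0.51   -0.2065  0.0609]
[[0.476 0.309 0.13 ]
 [0.706 0.298 0.13 ]
 [0.692 0.021 0.13 ]
 [0.461 0.045 0.13 ]] [[0.463 0.038 0.13 ]
 [0.711 0.302 0.13 ]
 [0.692 0.028 0.13 ]]
red [ 0.47873456 -0.10133616  0.064     ] [ 0.47406597 -0.10464489  0.064     ]
```

>>> {"method": "arm_command", "body": {
  "series": [0, 0, 0, 0.1, 0.1, -0.6, 0, 0, 0, 0, 0.5, 0.4, -1, 0, 0, 0, 0, 1, 0.7, -1, 0, 0, 0, 0, 1, 0.7, -1, 0]
}}

```text
t: 0.75
eef_pos: [0.3111, 0.527, 0.3281]
ee_rot: [-3.139, 0.0, -0.368]
force: [0.0, 1.0, 0.1]
width: 0.0532
gripper_force: 0.0
```

>>> {"method": "arm_command", "body": {
  "series": [0, 0, 0, 0.5, 0.35, 0, 0, 0, 0, 0, 1, 0.7, 0, 0, 0, 0, 0, 1, 0.7, 0, 0]
}}

```text
t: 1.12
eef_pos: [0.3791, 0.4259, 0.3268]
ee_rot: [-3.141, -0.0, -0.368]
force: [-0.3, -0.7, 0.2]
width: 0.0232
gripper_force: 0.0
```

>>> {"method": "arm_command", "body": {
  "series": [0, 0, 0, 0.5, 0.35, 0, 0, 0, 0, 0, 1, 0.7, 0, 0, 0, 0, 0, 1, 0.7, 0, 0]
}}

```text
t: 1.5
eef_pos: [0.4474, 0.3254, 0.3263]
ee_rot: [3.141, -0.0, -0.368]
force: [-0.3, 0.1, -0.3]
width: 0.0007
gripper_force: 0.0
```

```bash
cat >> h.py <<'E'
from scipy.spatial.transform import Rotation as Ro
def go(x,y,ztip,yaw):
    s=arm.get_state(); R=Ro.from_euler('xyz',s['ee_rot']); 
    d=R.inv().apply(np.array([x,y,ztip+.022])-s['eef_pos'])*10
    T=Ro.from_euler('xyz',[np.pi,0,yaw]); r=(R.inv()*T).as_rotvec()/(np.pi/2)
    print('t',s['t'],'tcp',s['eef_pos'].round(4),s['ee_rot'].round(3),'F',s['force'].round(2),'w',s['width'],'turn',r.round(3),'shift',d.round(3))
E
python3 -c "
from h import *
go(.549,.173,.31,-.06)"
```

```text
t 1.5 tcp [0.4474 0.3254 0.3263] [ 3.141 -0.    -0.368] F [-0.26  0.09 -0.31] w 0.0007454536974791279 turn [ 0.    -0.    -0.196] shift [ 1.496  1.056 -0.057]
```

>>> {"method": "arm_command", "body": {
  "series": [0, 0, 0, 0.5, 0.35, 0, 0, 0, 0, 0, 1, 0.7, 0, 0, 0, 0, 0, 1, 0.7, 0, 0]
}}

```text
t: 1.88
eef_pos: [0.5159, 0.2247, 0.3258]
ee_rot: [3.141, 0.0, -0.368]
force: [-0.3, 0.1, -0.5]
width: 0.0005
gripper_force: 0.0
```

>>> {"method": "arm_command", "body": {
  "series": [0, 0, -0.1, 0.5, 0.36, -0.06, 0, 0, 0, -0.196, 0.5, 0.36, -0.06, 0, 0, 0, -0.196, 0.5, 0.36, -0.06, 0]
}}

```text
t: 2.25
eef_pos: [0.5484, 0.176, 0.3319]
ee_rot: [3.142, 0.001, -0.058]
force: [-0.4, 0.8, -0.0]
width: 0.0006
gripper_force: 0.0
```

```bash
python3 -c "
from h import *
go(.549,.173,.27,-.06)
a=arm.grab_frame('side')[60:200,210:370];b=arm.grab_frame('scene')[80:220,310:470]
cv2.imwrite('pics/a2.png',np.hstack([cv2.resize(i,None,fx=2.5,fy=2.5,interpolation=cv2.INTER_CUBIC) for i in(a,b)]))"
```

```text
t 2.25 tcp [0.5484 0.176  0.3319] [ 3.142e+00  1.000e-03 -5.800e-02] F [-0.43  0.82 -0.03] w 0.0005839579718053274 turn [0.    0.    0.002] shift [0.008 0.029 0.399]
```

View pics/a2.png

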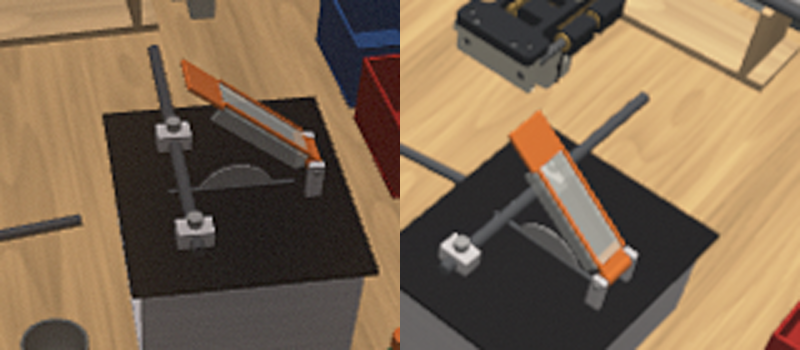

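```bash
python3 -c "
from h import *
o=[]
s=arm.get_state();print(s['eef_pos'],s['q'])
for n in('side','scene'):
    a=arm.grab_frame(n);m=arm.camera_model(n)
    for z in (0,.022):
        p=proj(m,s['eef_pos']-[0,0,z]);print(n,p);cv2.circle(a,tuple(int(round(i)) for i in p),2,(255,0,255),-1)
    o.append(a[0:240,160:560])
cv2.imwrite('pics/a3.png',np.hstack([cv2.resize(i,(400,240)) for i in o]))"
```

```text
[0.5480433  0.17623203 0.33205839] [ 6.50610512e-01  1.45107888e-01 -3.64958983e-02 -2.57127581e-04
 -1.38954553e+00  8.61376370e-01]
side [289.53456734  63.78379333]
side [289.28479219  72.51491099]
scene [368.35493695 111.04804851]
scene [366.87629566 118.30695704]
```

View pics/a3.png

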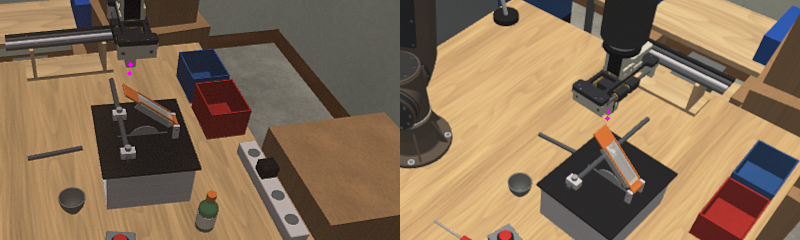

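The gripper now hovers above the tab, with the projected TCP dot near (129,65) in the side panel. The fingers look slightly off the dot, so I'll enlarge it.

```bash
python3 -c "
from h import *
o=[]
for n,(u,v) in(('side',(289,72)),('scene',(367,118))):
    a=arm.grab_frame(n); a=cv2.resize(a[max(0,v-75):v+45,u-50:u+50],None,fx=4,fy=4,interpolation=cv2.INTER_CUBIC)
    y=4*(v-max(0,v-75)); cv2.drawMarker(a,(200,y),(255,0,255),0,12,1)
    o.append(cv2.copyMakeBorder(a,0,480-a.shape[0],0,0,0))
cv2.imwrite('pics/a4.png',np.hstack(o))"
```

```text
(no output)
```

View pics/a4.png

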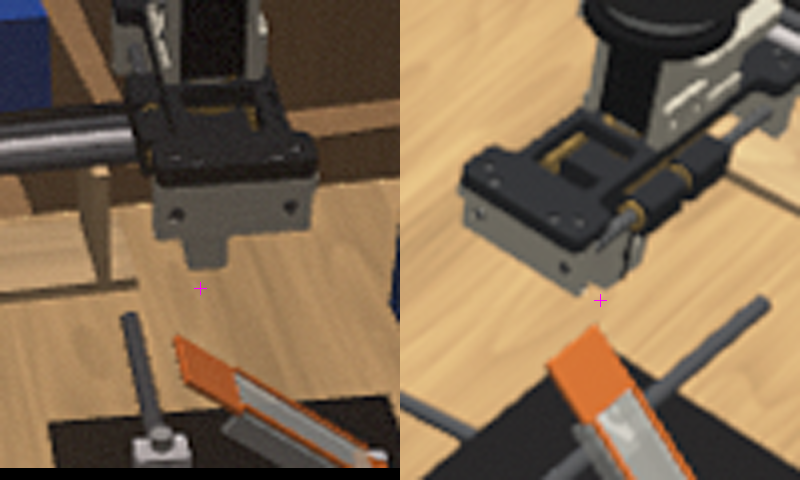

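>>> {"method": "arm_command", "body": {
  "series": [0, 0, 0, 0, 0, 0.3, 0, 0, 0, 0, 0.02, 0, 0.45, 0, 0, 0, 0, 0, 0, 0.55, 0, 0, 0, 0, -0.05, 0, 0.65, 0, 0, 0, 0, -0.09, 0, 0.75, 0, 0, 0, 0, -0.13, 0, 0.85, 0, 0, 0, 0, -0.16, 0, 0.95, 0, 0, 0, 0, -0.16, 0, 0.95, 0]
}}

```text
t: 3.55
eef_pos: [0.5319, 0.1755, 0.2365]
ee_rot: [3.141, 0.001, -0.057]
force: [0.2, 0.4, -0.9]
width: 0.0002
gripper_force: 0.0
```

```bash
python3 -c "
from h import *
go(.525,.174,.175,-.06)
o=[]
for n,(u,v) in(('side',(289,100)),('scene',(367,138))):
    a=arm.grab_frame(n); o.append(cv2.resize(a[v-75:v+45,u-50:u+50],None,fx=4,fy=4,interpolation=cv2.INTER_CUBIC))
cv2.imwrite('pics/a5.png',np.hstack(o))"
```

```text
t 3.55 tcp [0.5319 0.1755 0.2365] [ 3.141e+00  1.000e-03 -5.700e-02] F [ 0.22  0.44 -0.87] w 0.0002186875126117821 turn [0.    0.001 0.002] shift [-0.067  0.019  0.395]
```

View pics/a5.png

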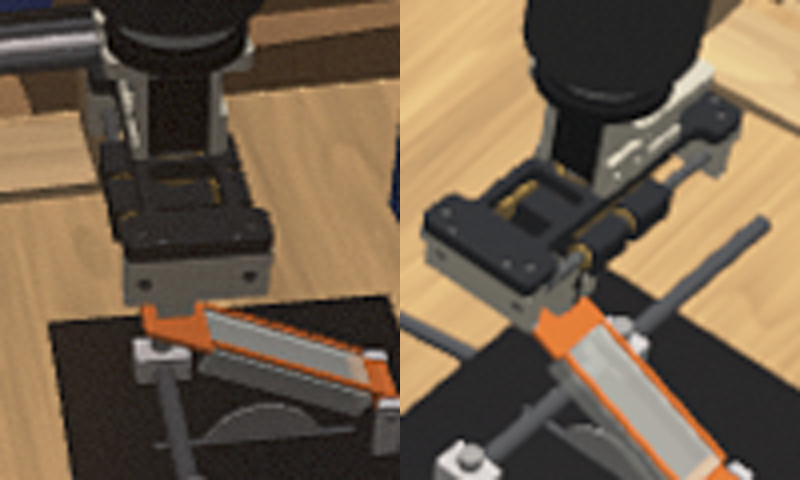

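The fingertips rest on the tab (side panel ~(170,310)) and the guard is partly down. I'll keep pushing.

>>> {"method": "arm_command", "body": {
  "series": [0, 0, 0, -0.03, 0, 0.1, 0, 0, 0, 0, -0.05, 0, 0.2, 0, 0, 0, 0, -0.07, 0, 0.3, 0, 0, 0, 0, -0.07, 0, 0.38, 0, 0, 0, 0, -0.07, 0, 0.4, 0]
}}

```text
t: 4.28
eef_pos: [0.5252, 0.1759, 0.1966]
ee_rot: [3.141, 0.001, -0.057]
force: [-0.7, 0.5, 1.1]
width: 0.0003
gripper_force: 0.4
```

>>> {"method": "arm_command", "body": {
  "series": [0, 0, 0, 0, 0, 0.03, 0, 0, 0, 0, 0, 0, 0.05, 0, 0, 0, 0, 0, 0, 0.05, 0]
}}

```text
t: 4.65
eef_pos: [0.5256, 0.1762, 0.1923]
ee_rot: [-3.141, -0.0, -0.057]
force: [0.6, -0.2, 0.2]
width: 0.0004
gripper_force: 0.0
```

>>> {"method": "arm_command", "body": {
  "series": [0, 0, 0, 0, 0, 0.03, 0, 0, 0, 0, 0, 0, 0.03, 0]
}}

```text
t: 4.9
eef_pos: [0.5255, 0.1761, 0.1892]
ee_rot: [-3.142, 0.0, -0.057]
force: [-0.3, -0.0, -0.2]
width: 0.0002
gripper_force: 0.0
```

>>> {"method": "arm_command", "body": {
  "series": [0, 0, 0, 0, 0, 0.03, 0, 0, 0, 0, 0, 0, 0.03, 0]
}}

```text
t: 5.15
eef_pos: [0.5254, 0.1761, 0.1861]
ee_rot: [3.141, 0.0, -0.057]
force: [0.5, 0.2, -0.2]
width: 0.0004
gripper_force: 0.0
```

>>> {"method": "arm_command", "body": {
  "series": [0, 0, 0, 0, 0, 0.03, 0, 0, 0, 0, 0, 0, 0.03, 0]
}}

```text
t: 5.4
eef_pos: [0.5254, 0.1761, 0.1831]
ee_rot: [3.141, 0.0, -0.057]
force: [0.1, -0.2, 0.0]
width: 0.0002
gripper_force: 0.0
```

```bash
python3 -c "
from h import *
go(.525,.174,.165,-.06)
o=[]
for n,(u,v) in(('side',(289,110)),('scene',(367,150))):
    a=arm.grab_frame(n); o.append(cv2.resize(a[v-55:v+45,u-40:u+60],None,fx=4,fy=4,interpolation=cv2.INTER_CUBIC))
cv2.imwrite('pics/a6.png',np.hstack(o))"
```

```text
t 5.4 tcp [0.5254 0.1761 0.1831] [ 3.141  0.    -0.057] F [ 0.05 -0.22  0.05] w 0.00024613738199417794 turn [0.    0.    0.002] shift [-0.003  0.021 -0.039]
```

View pics/a6.png

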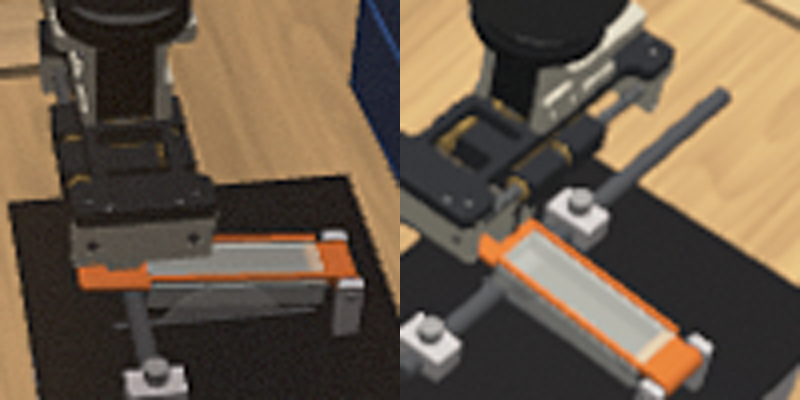

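The guard is nearly level, from tab (85,275) to hinge (350,265) in the side panel. There is no stop force yet, so I'll press on until it shows.

>>> {"method": "arm_command", "body": {
  "series": [0, 0, 0, 0, 0, 0.03, 0, 0, 0, 0, 0, 0, 0.03, 0]
}}

```text
t: 5.75
eef_pos: [0.5254, 0.1761, 0.1801]
ee_rot: [3.141, 0.0, -0.057]
force: [-0.1, -0.5, 0.2]
width: 0.0004
gripper_force: 0.0
```

>>> {"method": "arm_command", "body": {
  "series": [0, 0, 0, 0, 0, 0.03, 0, 0, 0, 0, 0, 0, 0.03, 0]
}}

```text
t: 6.0
eef_pos: [0.5254, 0.1761, 0.1771]
ee_rot: [3.141, 0.0, -0.057]
force: [-0.1, 0.2, -0.6]
width: 0.0003
gripper_force: 0.0
```

```bash
cat > ang.py <<'E'
from h import *
def run(full):
    m=arm.camera_model('side'); hsv=cv2.cvtColor(full,cv2.COLOR_BGR2HSV)
    k=cv2.inRange(hsv,(4,130,90),(16,255,255))
    ps=[]
    for u in range(268,342,4):
        r=np.where(k[85:135,u])[0]
        if len(r)==0: continue
        v=r.max()+85; o,d=ray(m,u,v+.5)
        n=np.array([.06,.998,0]); c=n@np.array([.584,.168,0])-.023
        p=o+d*(c-n@o)/(n@d); ps.append((u,v,p[0],p[2]))
    ps=np.array(ps); print(ps.round(3).tolist()); s=ps[(ps[:,2]>.505)&(ps[:,2]<.65)]
    print('slope',np.polyfit(s[:,2],s[:,3],1))
    return k
if __name__=="__main__":
    old=np.zeros((420,560,3),np.uint8); old[55:155,249:349]=cv2.resize(cv2.imread('pics/a6.png')[:,:400],(100,100),interpolation=cv2.INTER_AREA)
    run(old); f=arm.grab_frame('side'); cv2.imwrite('pics/raw7.png',f); run(f)
E
python3 ang.py
```

```text
[[268.0, 125.0, 0.493, 0.187], [272.0, 127.0, 0.503, 0.18], [276.0, 126.0, 0.513, 0.182], [280.0, 126.0, 0.522, 0.181], [284.0, 126.0, 0.532, 0.18], [288.0, 124.0, 0.542, 0.185], [292.0, 124.0, 0.552, 0.184], [296.0, 124.0, 0.562, 0.183], [300.0, 124.0, 0.572, 0.182], [304.0, 124.0, 0.582, 0.181], [308.0, 124.0, 0.592, 0.18], [312.0, 124.0, 0.602, 0.179], [316.0, 124.0, 0.612, 0.178], [320.0, 124.0, 0.622, 0.177], [324.0, 124.0, 0.632, 0.176], [328.0, 124.0, 0.642, 0.175], [332.0, 124.0, 0.652, 0.174], [336.0, 123.0, 0.662, 0.176]]
slope [-0.05773137  0.21382465]
[[268.0, 128.0, 0.493, 0.178], [272.0, 128.0, 0.503, 0.177], [276.0, 128.0, 0.513, 0.176], [280.0, 128.0, 0.523, 0.175], [284.0, 128.0, 0.532, 0.174], [288.0, 126.0, 0.542, 0.179], [292.0, 126.0, 0.552, 0.178], [296.0, 126.0, 0.562, 0.177], [300.0, 125.0, 0.572, 0.179], [304.0, 125.0, 0.582, 0.178], [308.0, 125.0, 0.592, 0.177], [312.0, 125.0, 0.602, 0.176], [316.0, 125.0, 0.612, 0.175], [320.0, 124.0, 0.622, 0.177], [324.0, 124.0, 0.632, 0.176], [328.0, 124.0, 0.642, 0.175], [332.0, 124.0, 0.652, 0.174], [336.0, 123.0, 0.662, 0.176]]
slope [-0.00197367  0.17787383]
```

>>> {"method": "arm_command", "body": {
  "series": [0, 0, 0, 0, 0, 0.03, 0, 0, 0, 0, 0, 0, 0.03, 0]
}}

```text
t: 6.3
eef_pos: [0.5254, 0.1761, 0.1741]
ee_rot: [3.141, 0.0, -0.057]
force: [-0.6, -0.5, 0.3]
width: 0.0004
gripper_force: 0.0
```

>>> {"method": "arm_command", "body": {
  "series": [0, 0, 0, 0, 0, 0.03, 0, 0, 0, 0, 0, 0, 0.03, 0]
}}

```text
t: 6.55
eef_pos: [0.5254, 0.1761, 0.1711]
ee_rot: [3.141, 0.0, -0.057]
force: [-0.1, 0.3, 0.4]
width: 0.0005
gripper_force: 0.0
```

```bash
python3 - <<'E'
from ang import *
f=arm.grab_frame('side'); cv2.imwrite('pics/raw8.png',f); run(f)
g=arm.grab_frame('scene'); cv2.imwrite('pics/raw8s.png',g)
m=arm.camera_model('side');ms=arm.camera_model('scene')
o=[]
for im,mm,(u,v) in ((f,m,(289,110)),(g,ms,(367,150))):
    c=cv2.resize(im[v-45:v+55,u-45:u+55],None,fx=4,fy=4,interpolation=cv2.INTER_CUBIC)
    for q in ([.5254,.1761,.171],[.5254,.1761,.149]):
        p=(proj(mm,q)-[u-45,v-45])*4; print(p)
        cv2.drawMarker(c,tuple(int(i) for i in p),(255,0,255),0,8,1)
    o.append(c)
cv2.imwrite('pics/a8.png',np.hstack(o))
E
```

```text
[[268.0, 130.0, 0.493, 0.172], [272.0, 131.0, 0.503, 0.168], [276.0, 130.0, 0.513, 0.17], [280.0, 130.0, 0.523, 0.169], [284.0, 130.0, 0.533, 0.168], [288.0, 127.0, 0.542, 0.176], [292.0, 127.0, 0.552, 0.175], [296.0, 127.0, 0.562, 0.174], [300.0, 126.0, 0.572, 0.176], [304.0, 126.0, 0.582, 0.175], [308.0, 126.0, 0.592, 0.174], [312.0, 125.0, 0.602, 0.176], [316.0, 125.0, 0.612, 0.175], [320.0, 125.0, 0.622, 0.174], [324.0, 124.0, 0.632, 0.176], [328.0, 124.0, 0.642, 0.175], [332.0, 124.0, 0.652, 0.174], [336.0, 123.0, 0.662, 0.176]]
slope [0.04593237 0.14731282]
[140.01991082 230.38403986]
[139.76894128 257.93951231]
[117.17692864 198.18457809]
[112.99610896 221.15090667]
```

View pics/a8.png

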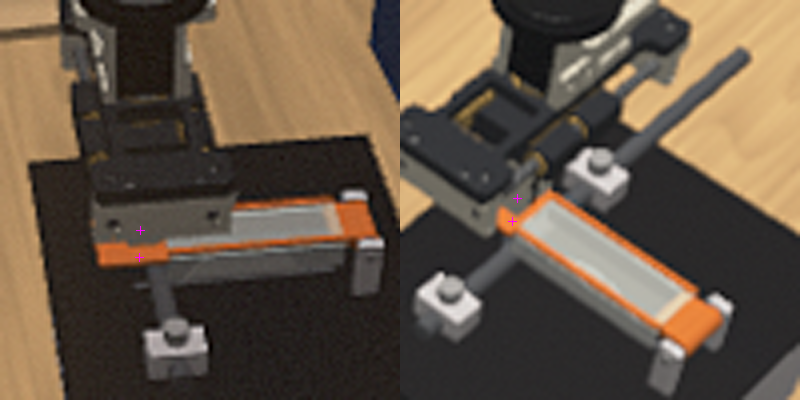

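The guard is close to level (side panel: tab (130,255), hinge (355,220)). The tab has followed the TCP height rather than the quoted tip height, so I'll check the tip offset numerically with the earlier frames.

```bash
python3 - <<'E'
from h import *
m=arm.camera_model('side')
old=np.zeros((420,560,3),np.uint8); old[25:145,239:339]=cv2.resize(cv2.imread('pics/a5.png')[:,:400],(100,120),interpolation=cv2.INTER_AREA)
a6=np.zeros((420,560,3),np.uint8); a6[55:155,249:349]=cv2.resize(cv2.imread('pics/a6.png')[:,:400],(100,100),interpolation=cv2.INTER_AREA)
n=np.array([.06,.998,0]);c=n@np.array([.584,.168,0])-.020
h=np.array([.664,.163,.162])
def model(th,L,zo,y):
    e=np.array([.998,-.06,0]); 
    return h+n*y+e*(-L*np.cos(th)+zo*np.sin(th))+np.array([0,0,L*np.sin(th)+zo*np.cos(th)])
for nm,f in(('a5',old),('a6',a6),('r7',cv2.imread('pics/raw7.png')),('r8',cv2.imread('pics/raw8.png'))):
    k=cv2.inRange(cv2.cvtColor(f,cv2.COLOR_BGR2HSV),(4,130,90),(16,255,255)); k[:70]=0;k[:,345:]=0;k[140:]=0
    u=np.where(k.any(0))[0]; um=u.min()
    print(nm,um,[(x,np.where(k[:,x])[0].tolist()) for x in range(um,um+22,3)])
for th in (.3,.2,.1,.05,0): print(th,[proj(m,model(th,L,.002,-.023)).round(1).tolist() for L in(.17,.126,.05)])
E
```

```text
a5 274 [(274, [101, 102, 103, 104]), (277, [101, 102, 103, 104, 105, 106, 107, 108]), (280, [104, 105, 106, 107, 108, 109]), (283, [104, 105, 106, 107, 108, 109, 110]), (286, [104, 105, 106, 107, 108, 109, 110, 111]), (289, [101, 102, 103, 104, 105, 106, 107, 108, 109, 110, 111, 112]), (292, [101, 102, 110, 111]), (295, [102, 103, 111, 112])]
a6 268 [(268, [122, 123, 124, 125]), (271, [121, 122, 123, 124, 125, 126, 127]), (274, [121, 122, 123, 124, 125, 126]), (277, [123, 124, 125, 126]), (280, [122, 123, 124, 125, 126]), (283, [122, 123, 124, 125, 126]), (286, [124, 125, 126]), (289, [124])]
r7 58 [(58, [72]), (61, []), (64, [71]), (67, []), (70, []), (73, []), (76, []), (79, [])]
r8 268 [(268, [126, 127, 128, 129, 130]), (271, [126, 127, 128, 129, 130, 131]), (274, [125, 126, 127, 128, 129, 130]), (277, [126, 127, 128, 129, 130]), (280, [126, 127, 128, 129, 130]), (283, [126, 127, 128, 129, 130]), (286, [127, 128]), (289, [127])]
0.3 [[271.2, 116.4], [288.6, 119.3], [317.6, 124.3]]
0.2 [[269.4, 122.0], [287.1, 123.5], [316.9, 125.9]]
0.1 [[268.4, 127.6], [286.2, 127.5], [316.4, 127.5]]
0.05 [[268.1, 130.3], [285.9, 129.6], [316.2, 128.3]]
0 [[268.0, 133.0], [285.7, 131.6], [316.0, 129.1]]
```

>>> {"method": "arm_command", "body": {
  "series": [0, 0, 0, 0, 0, 0.02, 0, 0, 0, 0, 0, 0, 0.02, 0]
}}

```text
t: 6.9
eef_pos: [0.5256, 0.1762, 0.17]
ee_rot: [-3.141, -0.001, -0.057]
force: [-1.9, -1.3, 4.7]
width: 0.0005
gripper_force: 2.7
```

>>> {"method": "arm_command", "body": {
  "series": [0, 0, 0, 0, 0, 0.02, 0, 0, 0, 0, 0, 0, 0.02, 0]
}}

```text
t: 7.15
eef_pos: [0.5257, 0.1762, 0.1696]
ee_rot: [-3.141, -0.002, -0.056]
force: [-8.9, -0.9, 17.7]
width: 0.0005
gripper_force: 8.8
```

>>> {"method": "arm_command", "body": {
  "series": [0, 0, 0, 0, 0, 0.02, 0, 0, 0, 0, 0, 0, 0.02, 0]
}}

```text
t: 7.4
eef_pos: [0.5258, 0.1762, 0.1692]
ee_rot: [-3.141, -0.002, -0.056]
force: [-12.8, -0.4, 29.9]
width: 0.0006
gripper_force: 14.9
```

The stop is felt at TCP z ≈ 0.170 (30 N), so the shut fingertips act at about TCP height. Next I back off, check the guard, and travel high.

>>> {"method": "arm_command", "body": {
  "series": [0, 0, 0, 0, 0, -0.3, 0, 0, 0, 0, 0, 0, -0.9, 0, 0, 0, 0, 0, 0, -1, 0, 0, 0, 0, 0, 0, -1, 0]
}}

```text
t: 7.9
eef_pos: [0.5257, 0.1764, 0.2659]
ee_rot: [-3.14, -0.001, -0.057]
force: [-0.2, 0.4, -0.5]
width: 0.0006
gripper_force: 0.0
```

```bash
python3 - <<'E'
from h import *
from ang import run
go(.51,-.2065,.23,-.06)
f=arm.grab_frame('side');k=run(f)
for u in(270,274,278,282): print(u,np.where(k[100:145,u])[0].max()+100)
S=arm.camera_model("scene");D=arm.camera_model("side")
print(onz(S,245.1,272.1,.064),onz(D,305.9,277.6,.064),'glue',onz(D,512/1.4,322/1.4,0),onz(S,486/1.4,408/1.4,0))
print('yellow',onz(D,314.5,333.2,.064))
E
```

```text
t 7.9 tcp [0.5257 0.1764 0.2659] [-3.14e+00 -1.00e-03 -5.70e-02] F [-0.23  0.37 -0.45] w 0.0005911230127918447 turn [-0.001 -0.001  0.002] shift [0.062 3.831 0.134]
[[268.0, 130.0, 0.493, 0.172], [272.0, 131.0, 0.503, 0.168], [276.0, 130.0, 0.513, 0.17], [280.0, 130.0, 0.523, 0.169], [284.0, 130.0, 0.533, 0.168], [288.0, 128.0, 0.542, 0.173], [292.0, 127.0, 0.552, 0.175], [296.0, 127.0, 0.562, 0.174], [300.0, 127.0, 0.572, 0.173], [304.0, 126.0, 0.582, 0.175], [308.0, 126.0, 0.592, 0.174], [312.0, 126.0, 0.602, 0.173], [316.0, 125.0, 0.612, 0.175], [320.0, 125.0, 0.622, 0.174], [324.0, 125.0, 0.632, 0.173], [328.0, 124.0, 0.642, 0.175], [332.0, 124.0, 0.652, 0.174], [336.0, 123.0, 0.662, 0.176]]
slope [0.04031247 0.14965513]
270 131
274 131
278 130
282 130
[ 0.51066066 -0.20637592  0.064     ] [ 0.50971657 -0.20961719  0.064     ] glue [ 6.99906205e-01 -6.65137884e-02 -1.11022302e-16] [ 0.71106474 -0.05697883  0.        ]
yellow [ 0.49759652 -0.33451765  0.064     ]
```

>>> {"method": "arm_command", "body": {
  "series": [0, 0, 0, 0, 0.5, 0, 0, 0, 0, 0, 0.02, 0.96, 0, 0, 0, 0, 0, 0.02, 0.96, 0, 0]
}}

```text
t: 8.32
eef_pos: [0.521, 0.0776, 0.2637]
ee_rot: [3.14, 0.003, -0.06]
force: [-0.1, -0.0, 0.5]
width: 0.0007
gripper_force: 0.0
```

>>> {"method": "arm_command", "body": {
  "series": [0, 0, 0, 0, 0.5, 0, 0, 0, 0, 0, 0.02, 0.96, 0, 0, 0, 0, 0, 0.02, 0.96, 0, 0]
}}

```text
t: 8.7
eef_pos: [0.5178, -0.0176, 0.2639]
ee_rot: [3.141, 0.002, -0.06]
force: [0.1, 0.7, 0.6]
width: 0.0002
gripper_force: 0.0
```

>>> {"method": "arm_command", "body": {
  "series": [0, 0, 0, 0, 0.5, 0, 0, 0, 0, 0, 0.02, 0.96, 0, 0, 0, 0, 0, 0.02, 0.96, 0, 0]
}}

```text
t: 9.07
eef_pos: [0.5147, -0.1131, 0.264]
ee_rot: [3.141, 0.002, -0.06]
force: [-0.4, 0.0, 0.4]
width: 0.0004
gripper_force: 0.0
```

>>> {"method": "arm_command", "body": {
  "series": [0, 0, 0, 0, 0.5, 0, 0, 0, 0, 0, 0.01, 0.96, 0, 0, 0, 0, 0, 0.01, 0.96, 0, 0, 0, 0, 0, 0.01, 0.96, 0, 0]
}}

```text
t: 9.57
eef_pos: [0.5108, -0.2067, 0.2645]
ee_rot: [-3.141, 0.001, -0.057]
force: [-0.6, 0.2, -0.1]
width: 0.0004
gripper_force: 0.0
```

```bash
python3 - <<'E'
from h import *
go(.51,-.208,.09,-.06)
m=arm.camera_model('wrist');im=arm.grab_frame('wrist');print(m['pose'].round(3).tolist())
hsv=cv2.cvtColor(im,cv2.COLOR_BGR2HSV)
for c,lo,hi,z in (("green",(50,90,40),(85,255,255),.064),("yellow",(20,130,90),(34,255,255),.064),("red",(0,150,90),(4,255,255),.064)):
    k,l,s,ce=cv2.connectedComponentsWithStats(cv2.inRange(hsv,lo,hi))
    print(c,[(s[i].tolist(),ce[i].round(1).tolist(),onz(m,*ce[i],z).round(4).tolist()) for i in range(1,k) if s[i,4]>100])
E
```

```text
t 9.575 tcp [ 0.5108 -0.2067  0.2645] [-3.141e+00  1.000e-03 -5.700e-02] F [-0.57  0.21 -0.06] w 0.0003757102587488962 turn [-0.     0.001  0.002] shift [-0.005  0.014  1.525]
[[-0.057, -0.953, -0.298, 0.592], [-0.998, 0.055, 0.017, -0.211], [0.0, 0.299, -0.954, 0.423], [0.0, 0.0, 0.0, 1.0]]
green [([93, 0, 46, 38, 1160], [119.1, 18.1], [0.6967, -0.0502, 0.064]), ([266, 169, 26, 27, 544], [278.1, 182.0], [0.5115, -0.2071, 0.064])]
yellow [([366, 173, 29, 26, 571], [379.9, 185.3], [0.5001, -0.3322, 0.064]), ([289, 277, 4, 46, 152], [290.3, 300.9], [0.3411, -0.2145, 0.064]), ([264, 278, 4, 46, 146], [265.2, 301.6], [0.3419, -0.1794, 0.064])]
red [([233, 200, 24, 53, 775], [244.5, 224.1], [0.4589, -0.161, 0.064]), ([183, 202, 25, 24, 494], [195.1, 213.4], [0.4769, -0.0997, 0.064]), ([412, 326, 23, 21, 354], [423.4, 336.1], [0.2703, -0.4056, 0.064])]
```

>>> {"method": "arm_command", "body": {
  "series": [0, 0, 0, 0.01, 0, 0.5, 0, 0, 0, 0, 0.01, 0, 1, 0, 0, 0, 0, 0.01, 0, 1, 0]
}}

```text
t: 10.0
eef_pos: [0.5093, -0.2061, 0.1622]
ee_rot: [-3.141, 0.007, -0.056]
force: [-0.6, -0.3, 1.9]
width: 0.0002
gripper_force: 0.0
```

>>> {"method": "arm_command", "body": {
  "series": [0, 0, 0, 0, 0, 0.3, 0, 0, 0, 0, 0, 0, 0.6, 0, 0, 0, 0, 0, 0, 0.7, 0, 0, 0, 0, 0, 0, 0.7, 0]
}}

```text
t: 10.5
eef_pos: [0.5125, -0.2075, 0.0965]
ee_rot: [3.141, -0.001, -0.056]
force: [0.4, -0.2, 0.3]
width: 0.0002
gripper_force: 0.0
```

>>> {"method": "arm_command", "body": {
  "series": [0, 0, 0, 0, 0, 0.05, 0, 0, 0, 0, 0, 0, 0.1, 0, 0, 0, 0, 0, 0, 0.1, 0]
}}

```text
t: 10.88
eef_pos: [0.5115, -0.2077, 0.0853]
ee_rot: [-3.142, 0.0, -0.057]
force: [-0.2, 0.2, 0.6]
width: 0.0003
gripper_force: 0.0
```

>>> {"method": "arm_command", "body": {
  "series": [0, 0, 0, 0, 0, 0.03, 0, 0, 0, 0, 0, 0, 0.04, 0, 0, 0, 0, 0, 0, 0.04, 0]
}}

```text
t: 11.25
eef_pos: [0.5116, -0.2077, 0.0813]
ee_rot: [3.142, 0.0, -0.057]
force: [-0.1, 0.7, 0.1]
width: 0.0004
gripper_force: 0.0
```

>>> {"method": "arm_command", "body": {
  "series": [0, 0, 0, 0, 0, 0.03, 0, 0, 0, 0, 0, 0, 0.04, 0, 0, 0, 0, 0, 0, 0.04, 0]
}}

```text
t: 11.62
eef_pos: [0.5116, -0.2077, 0.0772]
ee_rot: [3.142, 0.0, -0.057]
force: [0.6, -1.1, -0.4]
width: 0.0004
gripper_force: 0.0
```

>>> {"method": "arm_command", "body": {
  "series": [0, 0, 0, 0, 0, 0.03, 0, 0, 0, 0, 0, 0, 0.04, 0, 0, 0, 0, 0, 0, 0.04, 0]
}}

```text
t: 12.0
eef_pos: [0.5116, -0.2077, 0.0732]
ee_rot: [-3.142, 0.0, -0.057]
force: [0.5, 0.5, 0.5]
width: 0.0009
gripper_force: 0.0
```

>>> {"method": "arm_command", "body": {
  "series": [0, 0, 0, 0, 0, 0.03, 0, 0, 0, 0, 0, 0, 0.06, 0, 0, 0, 0, 0, 0, 0.06, 0]
}}

```text
t: 12.38
eef_pos: [0.5114, -0.2077, 0.067]
ee_rot: [-3.142, 0.001, -0.057]
force: [0.0, -0.3, 0.6]
width: 0.0004
gripper_force: 0.0
```

>>> {"method": "arm_command", "body": {
  "series": [0, 0, 0, 0, 0, 0.02, 0, 0, 0, 0, 0, 0, 0.04, 0, 0, 0, 0, 0, 0, 0.04, 0]
}}

```text
t: 12.75
eef_pos: [0.5117, -0.2077, 0.0633]
ee_rot: [3.142, -0.0, -0.057]
force: [-1.1, -0.3, 1.3]
width: 0.0002
gripper_force: 0.6
```

>>> {"method": "arm_command", "body": {
  "series": [0, 0, 0, 0, 0, 0.02, 0, 0, 0, 0, 0, 0, 0.02, 0]
}}

```text
t: 13.0
eef_pos: [0.5118, -0.2077, 0.0614]
ee_rot: [3.142, -0.0, -0.057]
force: [0.3, 0.4, 2.4]
width: 0.0005
gripper_force: 1.1
```

Contact is at z ≈ 0.064, and the button is going in.

>>> {"method": "arm_command", "body": {
  "series": [0, 0, 0, 0, 0, 0.02, 0, 0, 0, 0, 0, 0, 0.02, 0]
}}

```text
t: 13.25
eef_pos: [0.5118, -0.2077, 0.0594]
ee_rot: [3.142, -0.0, -0.057]
force: [-1.0, 1.0, 3.1]
width: 0.0003
gripper_force: 1.6
```

>>> {"method": "arm_command", "body": {
  "series": [0, 0, 0, 0, 0, 0.02, 0, 0, 0, 0, 0, 0, 0.02, 0, 0, 0, 0, 0, 0, 0.02, 0]
}}

```text
t: 13.62
eef_pos: [0.5119, -0.2078, 0.058]
ee_rot: [3.141, -0.001, -0.057]
force: [-1.6, 1.5, 9.6]
width: 0.0008
gripper_force: 4.6
```

Bottomed out at 9.6 N. I'll hold briefly, then withdraw straight up.

>>> {"method": "arm_command", "body": {
  "series": [0, 0, 0, 0, 0, 0, 0, 0, 0, 0, 0, 0, 0, 0, 0, 0, 0, 0, 0, -0.15, 0, 0, 0, 0, 0, 0, -0.6, 0, 0, 0, 0, 0, 0, -1, 0, 0, 0, 0, 0, 0, -1, 0]
}}

```text
t: 14.38
eef_pos: [0.5136, -0.2081, 0.1613]
ee_rot: [3.141, -0.006, -0.057]
force: [-0.1, 0.1, -0.9]
width: 0.0004
gripper_force: 0.0
```

>>> {"method": "arm_command", "body": {
  "series": [0, 0, 0, 0, 0, -0.4, 0, 0, 0, 0, 0, 0, -0.8, 0, 0, 0, 0, 0, 0, -0.8, 0, 0, 0, 0, 0, 0, -0.8, 0, 0, 0, 0, 0, 0, -0.8, 0]
}}

```text
t: 15.0
eef_pos: [0.5109, -0.2076, 0.236]
ee_rot: [-3.141, 0.002, -0.057]
force: [-0.2, 0.2, 0.8]
width: 0.0006
gripper_force: 0.0
```

```bash
python3 - <<'E'
from ang import *
go(.51,-.208,.2,-.06)
f=arm.grab_frame('side');k=run(f)
m=arm.camera_model('wrist');im=arm.grab_frame('wrist');hsv=cv2.cvtColor(im,cv2.COLOR_BGR2HSV)
k,l,s,ce=cv2.connectedComponentsWithStats(cv2.inRange(hsv,(50,90,40),(85,255,255)))
print([(onz(m,*ce[i],.064).round(4).tolist()) for i in range(1,k) if s[i,4]>100])
print(arm.job_done())
E
```

```text
t 15.0 tcp [ 0.5109 -0.2076  0.236 ] [-3.141e+00  2.000e-03 -5.700e-02] F [-0.17  0.19  0.81] w 0.0006234052953806406 turn [-0.     0.002  0.002] shift [-0.008  0.005  0.14 ]
[[268.0, 130.0, 0.493, 0.172], [272.0, 131.0, 0.503, 0.168], [276.0, 131.0, 0.513, 0.167], [280.0, 130.0, 0.523, 0.169], [284.0, 130.0, 0.533, 0.168], [288.0, 128.0, 0.542, 0.173]]
slope [0.18146891 0.07326949]
[[0.6938, -0.0476, 0.064], [0.5115, -0.2072, 0.064]]
the job is handed in; nothing more can be done
None
```

I pushed the guard down to its stop (30 N felt at the tab), pressed the green button all the way in with about 10 N, then withdrew; the job was handed in at about 15 s, with no verdict shown.

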